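# Switch on the soldering workplace

### The job

Switch on the soldering workplace with closed fingertips: press the green ON button of the bench supply right in and let it go, then press the raised right half of the soldering station's green rocker down flat so that it stays on, then press the middle one of the station's three white preset keys right in and let it go. Only press: lift nothing, do not press any other button or key, and leave the things standing about on the bench where they are.

Things in the scene. Friction and masses are not known exactly. Their poses are not given: they have to be found in the camera images.
- supply: bench supply, fixed: a light grey wedge 270 mm wide, 170 deep, 45 high in front, 100 behind; its panel slopes up away from the worker (local +x) at 18 degrees. Upper row: three white sockets. Lower row, left (+y) to right: red emergency mushroom on a yellow disc, red OFF button, green ON button, small white lamp. Origin: centre of the underside
- on_button_top (a point): centre of the flat top of the green ON button: a round cap, diameter 23 mm, in a steel bezel of diameter 30. The top stands 12.5 mm above the panel and 7.5 mm above the bezel. Axes: z is the outward normal of the panel (the button moves along -z), x runs up the slope, y to the left. OFF lies 80 mm to the left, the lamp 41 mm to the right
- on_button (a joint): travel of the green ON button, m: 0 out, 0.006 fully in; springs back; about 2 N to start it, 6 N fully in
- off_button (a joint): travel of the red OFF button (same size as ON), m: 0 out, 0.006 in; not to be pressed
- emergency_button (a joint): travel of the red emergency mushroom (diameter 40 mm, 31 mm tall, 163 mm left of ON), m: 0 out, 0.006 in; not to be pressed
- station: soldering station, fixed: a dark wedge with a teal line, 200 mm wide, 155 deep, 45 high in front, 95 behind; its panel slopes up away from the worker (local +x) at 18 degrees. Upper part: dark display. Lower row, left (+y) to right: green mains rocker in a black frame, then three white preset keys with one, two and three dots. Origin: centre of the underside
- rocker_on_end (a point): middle of the outer top edge of the rocker's right half (white bar), the spot to press. Off, it stands 5.5 mm above the bottom of the rocker's V, which is the pivot, 15 mm to its left; on, the half lies flat, 4.5 mm above the panel, 1.5 mm above the frame. Turns with the rocker; off: z is the panel's outward normal, x up the slope, y left. Nearer the pivot a broad fingertip is blocked by the rising left half
- station_rocker (a joint): angle of the mains rocker (32 mm long left to right, 22 mm wide, shallow V top), rad: 0 off (left half flat, right half standing up), 0.35 fully on (right half flat); stays where it is left; some 2 to 3 N at its end moves it
- preset_2_top (a point): centre of the top of the middle preset key (two dots), a white key 16 x 16 mm whose top stands 7.6 mm above the panel. Axes: z is the panel's outward normal (the key moves along -z), x up the slope, y left. The other two keys lie 36 mm to its left and right; the rocker's pivot lies 88 mm to its left
- preset_2 (a joint): travel of the middle key, m: 0 out, 0.004 fully in; springs back; about 1.2 N to start it, 4 N fully in
- preset_1 (a joint): travel of the left key (one dot), m: 0 out, 0.004 in; not to be pressed
- preset_3 (a joint): travel of the right key (three dots), m: 0 out, 0.004 in; not to be pressed
- board_holder: a yellow board holder with black jaws and a tan circuit board, 175 x 66 x 70 mm, 0.6 kg; loose, to be left alone; origin on its underside, near its middle
- iron_stand: a black soldering-iron stand with a teal-handled iron leaning in it, 150 x 85 mm foot, 205 mm high; the handle leans towards its local -x; loose, to be left alone; origin on its underside, near its middle
- solder_spool: an aluminium-grey solder spool standing on end, diameter 60, height 45 mm; loose, to be left alone; origin on its underside, near its middle
- tip_cleaner: a round black tip-cleaner pot with brass wool, diameter 80, height 57 mm; loose, to be left alone; origin on its underside, near its middle
- screwdriver: a screwdriver with a yellow handle, 190 mm long, lying; loose, to be left alone; origin on its underside, near its middle
- side_cutters: side cutters with red handles, 125 mm long, lying; loose, to be left alone; origin on its underside, near its middle
- multimeter: a yellow hand multimeter, 160 x 80 x 45 mm, lying on its back; loose, to be left alone; origin on its underside, near its middle

How it is judged:
By the outcome, as a careful person would: the job done as asked, in the order asked, and still so for the second after the job is handed in, with the robot touching nothing.
It also fails if it takes over 42 s, if anything falls off the work surface, if the arm or the gripper's body presses on something with over 40 N, if the wrist force passes 120 N, or if a joint passes its speed limit or range.

### The arm

A 6-joint arm with a two-finger parallel gripper is mounted at the origin on the work surface. World frame = base frame: x ahead of the robot, y to its left, z up, the work surface at z = 0. Lengths are in m, angles in degrees, forces in N, time in s.
With the tool pointing down it reaches from about 0.275 to 0.85 m from the base axis. Payload 19 kg.
Tool frame: the origin (TCP) lies midway between the tips of the shut fingers; the grasp point (between the pads) lies 19 mm behind it; y points along the fingers, z is the direction in which the jaws open and shut, and the axes are right-handed (so a half turn about y gives the same grasp; the last joint's range is limited). The gripper opens to 85 mm and grips with 20 to 120 N. Pads are 22 mm wide; open, the fingers measure 114 mm over their backs; the gripper's body (76 mm by 85 mm) begins 54 mm behind the grasp point. The pads swing forward as they close: fully open they stand 13 mm farther back than shut.
Start: joints at [55.577, 8.623, 82.357, -0, 89.026, -7.678], TCP at [0.259, 0.513, 0.231] pointing down, gripper open.
Joint ranges: [-160.23, 160.23], [-39.13, 120.54], [6.94, 153.29], [-79.49, 259.48], [9.18, 160.14], [-161.06, 161.06]. Speed limits (degrees/s): [108.29, 108.29, 127.2, 172.46, 172.46, 172.46].

### API

Orientations are given as [roll, pitch, yaw] about the fixed x, y, z axes, in that order (R = Rz(yaw) Ry(pitch) Rx(roll)).
In Python, from bench import monitor, grab_frame, workorder, silhouettes gives the robot as it stands.
- The arm moves only by the tool carry_out, never from a script. Its argument "motion" is a list of rows, each an object with "xyz": the shift along the tool's x, y, z in cm, a list of three; "roll": the turn about the tool's y in rad; "claw": the opening, from 0 (shut) to 1 (fully open). A call has 1 to 8 rows; each row shifts and turns the commanded pose from where the row before left it, along the tool's axes as they then stand; what a row does not reach is not made up. A row lasts 1/8 s, in which the tool goes at most 62.5 mm and 10.7 degrees, less where a joint would pass 70% of its speed; a pose out of reach is approached as far as the arm can. A call with a gripper value outside its range is refused whole. The fingers move at their own pace and stop on an object; "force" is the grip in N (left out, the last holds). Time passes only in rows, so rows that do not move let the fingers close. It gives the time, the measured TCP pose, the force and the opening at its end, in the units of the state.
- monitor.get_obs(): the state, without advancing time (a new reading comes with each control period).
- grab_frame(name): name is "scene" or "side" or "wrist"; returns a dict with "frame" (480x640x3 uint8, red, green, blue), "camera_matrix" (3x3 intrinsics, pixels), "pose" (4x4, takes a point from camera to world coordinates). Camera axes: x right, y up, looking along -z (the intrinsics and any distortion apply to the point x, -y, -z); pixel columns grow to the right and rows downward; lengths in m; the calibration is good to about 2 mm. A picture is of the moment at which its call begins. There is no depth.
- workorder.hand_in(): hands the job in, once; it reports no verdict.
Trained networks look in a picture, given as the dict that the camera call returned (one of the last four; its "shot" number tells which), for a name from the list of things; names that differ only in an ending like _2 or _b are one class to them, and where a whole thing is asked for, a point or a joint stands for the part that bears it (a point fixed in the world has none). Each returns a list of dicts, best first, with "confidence" (0 to 1); they miss things now and then, are a little off and sometimes report something else, mostly with a low value. They report only what shows in the picture. A call takes as long as a camera call.
- silhouettes(picture, query): "mask" (480x640 bool, what is visible of it) and "box" ([left, top, right, bottom] in pixels, round what is visible of it).
The state is a dict: "time_s": time; "joint_positions": joint angles; "qd": joint speeds; "effort": joint torques, N m; "ee_pos": TCP position; "tcp_rot": TCP orientation; "force": force on the tool from outside, world axes, zero at the start; "wrist_torque": the same for the moment, N m; "grip_width": opening from 0.0 (shut) to 1.0 (fully open).
Only numpy, scipy, OpenCV 4.12 (cv2) and the standard library are available. Lean on these libraries where they do the work, as an engineer would, in place of code of your own. Each camera call takes 0.05 s, during which the arm holds its last target.

## Working session

There is one attempt and no reset: what is moved stays moved. The work goes in short steps, Python scripts to look and compute and a tool call to move; the robot and the scene stay as the last step left them, time stands still between calls to the robot, and variables do not carry over. Pictures are saved under pics/ and viewed, and the job is handed in when it is done.

Besides the shell and the picture viewer there is one more tool, called after ">>>" as name(argument=value, ...), one argument or row to a line, values as JSON. carry_out: Moves the arm, as the interface text tells. Its arguments: {"type":"object","properties":{"motion":{"type":"array","items":{"type":"object","properties":{"xyz":{"type":"array","items":{"type":"number"}},"roll":{"type":"number"},"claw":{"type":"number"}}}},"force":{"type":"number"}},"required":["motion"]}

```bash
mkdir -p pics; ls
python3 - <<'E'
from bench import monitor, grab_frame
import cv2, json
o=monitor.get_obs()
for k,v in o.items(): print(k,v)
for n in ("scene","side","wrist"):
    f=grab_frame(n)
    print(n,f["camera_matrix"],f["pose"],[k for k in f])
    cv2.imwrite(f"pics/{n}0.png",f["frame"][:,:,::-1])
E
```

```text
pics
time_s 0.0
joint_positions [ 5.55777840e+01  8.64914273e+00  8.23900202e+01  1.56189183e-03
  8.90246697e+01 -7.67926739e+00]
qd [ 0.07159925 -0.14432102  0.02942961  0.09010908  0.01781477 -0.00824524]
effort [ 4.40514676e-03 -7.13070130e+01 -5.70889950e+01  9.26022267e-05
  8.91984237e-03 -4.10187084e-06]
ee_pos [0.25864291 0.51330019 0.23071936]
tcp_rot [-9.00630515e+01  1.00774320e-02 -2.67429816e+01]
force [-0.46364296  0.08280159  0.86339793]
wrist_torque [ 0.02702976 -0.01158667 -0.04028745]
grip_width 0.998818201300147
scene [[541.35002467   0.         322.31950307]
 [  0.         541.35002467 232.64595876]
 [  0.           0.           1.        ]] [[ 0.85257396 -0.44051758  0.28117948  0.80662243]
 [ 0.52240691  0.73325211 -0.43523829 -0.41566044]
 [-0.01444533  0.51796294  0.85528108  0.86876685]
 [ 0.          0.          0.          1.        ]] ['frame', 'camera_matrix', 'pose', 'shot']
side [[454.65394233   0.         316.18921109]
 [  0.         454.65394233 240.51409259]
 [  0.           0.           1.        ]] [[ 0.67736827  0.43588365 -0.59260245  0.08001814]
 [-0.7354711   0.38379087 -0.55837876 -0.47245294]
 [-0.01595277  0.81407003  0.58054758  0.5745306 ]
 [ 0.          0.          0.          1.        ]] ['frame', 'camera_matrix', 'pose', 'shot']
wrist [[386.81379039   0.         321.55430183]
 [  0.         386.81379039 241.30004757]
 [  0.           0.           1.        ]] [[ 0.45109165 -0.85605104 -0.2523746   0.19387882]
 [ 0.89247639  0.43220723  0.12916193  0.54620125]
 [-0.00149108 -0.28350224  0.95897041  0.3731308 ]
 [ 0.          0.          0.          1.        ]] ['frame', 'camera_matrix', 'pose', 'shot']
```

View pics/scene0.png

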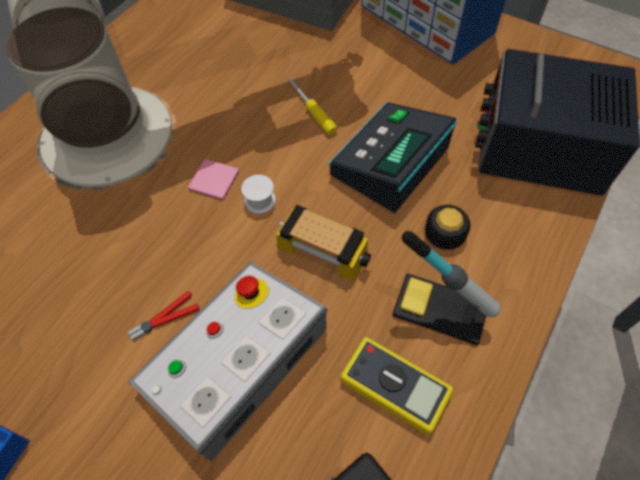

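View pics/side0.png

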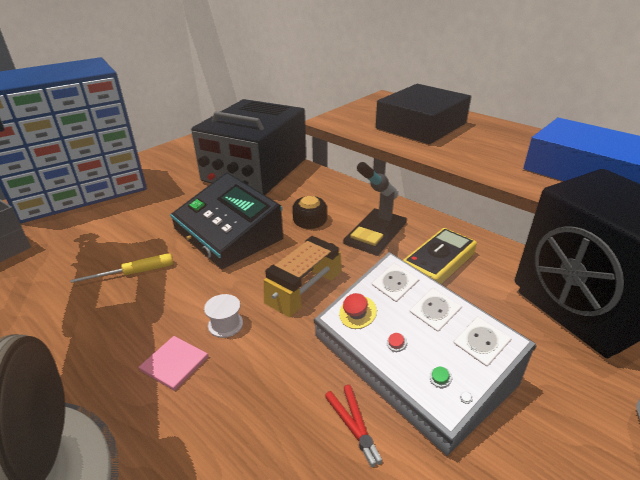

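View pics/wrist0.png

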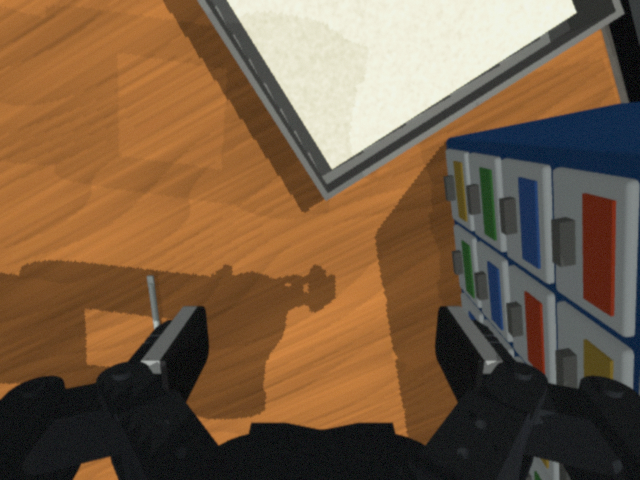

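Run:
```python
import cv2
a=cv2.imread('pics/scene0.png'); b=cv2.imread('pics/side0.png')
def z(im,x0,y0,x1,y1,n):
    c=im[y0:y1,x0:x1]; s=min(800/c.shape[1],600/c.shape[0]); cv2.imwrite(n,cv2.resize(c,None,fx=s,fy=s,interpolation=cv2.INTER_CUBIC)); print(n,s)
z(a,120,250,340,470,'pics/a_sup.png'); z(a,320,90,470,215,'pics/a_sta.png')
z(b,300,240,550,450,'pics/b_sup.png'); z(b,160,165,295,270,'pics/b_sta.png')
```

```text
pics/a_sup.png 2.727272727272727
pics/a_sta.png 4.8
pics/b_sup.png 2.857142857142857
pics/b_sta.png 5.714285714285714
```

View pics/a_sup.png

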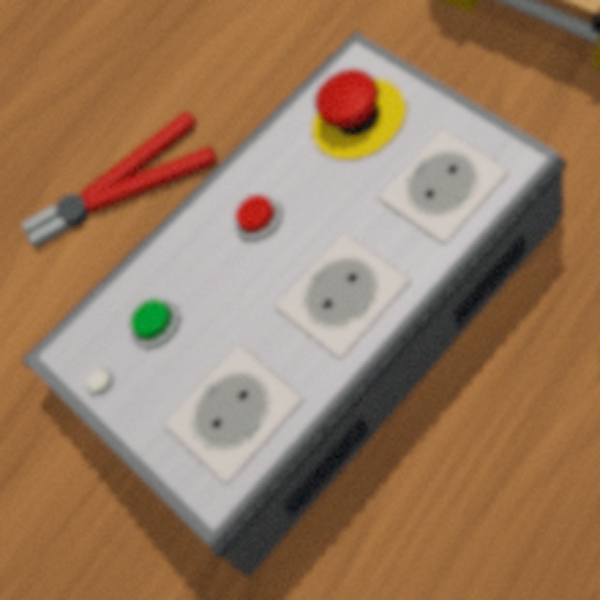

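View pics/a_sta.png

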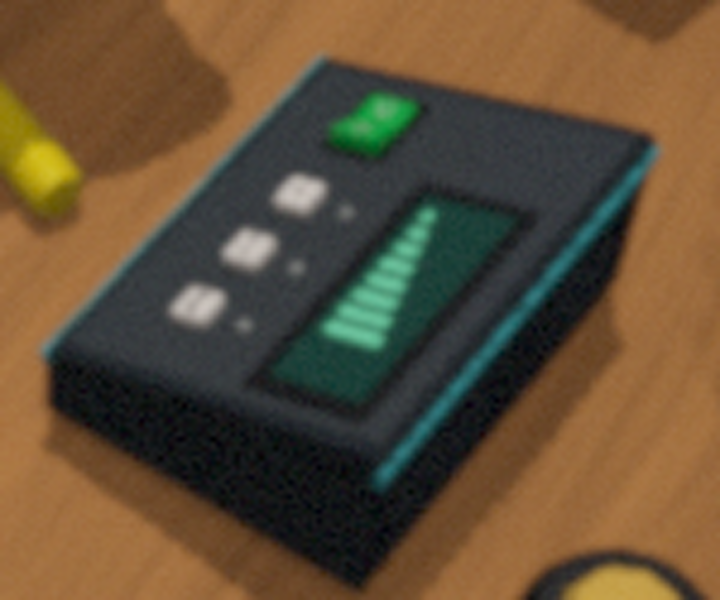

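View pics/b_sup.png

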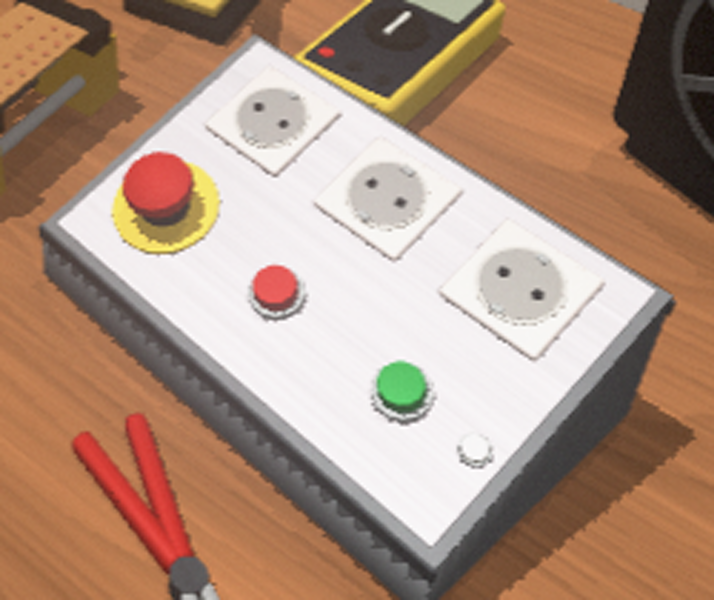

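View pics/b_sta.png

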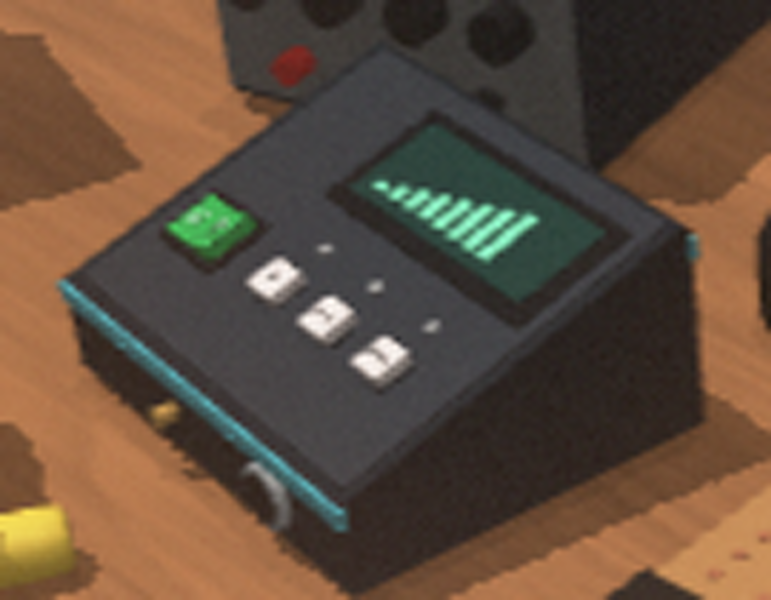

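```bash
cat > h.py <<'E'
import numpy as np
from scipy.optimize import least_squares
def proj(K,T,P):
    P=np.atleast_2d(P); c=(P-T[:3,3])@T[:3,:3]
    return np.c_[K[0,0]*c[:,0]/-c[:,2]+K[0,2], K[1,1]*-c[:,1]/-c[:,2]+K[1,2]]
def R(yaw):
    c,s=np.cos(yaw),np.sin(yaw); a=np.radians(18)
    Rz=np.array([[c,-s,0],[s,c,0],[0,0,1]])
    # x up slope
    Ry=np.array([[np.cos(a),0,-np.sin(a)],[0,1,0],[np.sin(a),0,np.cos(a)]])
    return Rz@Ry
def fit(obs,loc,cams,x0):
    # obs: cam-> list (name,uv,weight); 
    def res(p):
        r=[]
        for cam,L in obs.items():
            K,T=cams[cam]
            for n,uv,w in L:
                r+=list(w*(proj(K,T,p[:3]+R(p[3])@np.array(loc[n]))[0]-uv))
        return np.array(r)
    s=least_squares(res,x0,loss='soft_l1'); return s.x,res(s.x)
E
python3 - <<'E'
from h import *
from bench import grab_frame
cams={}
for n in("scene","side"):
    f=grab_frame(n); cams[n]=(f["camera_matrix"],f["pose"])
A=lambda u,v:np.array([120+u/2.7273,250+v/2.7273]); B=lambda u,v:np.array([300+u/2.857,240+v/2.857])
obs={"scene":[("ON",A(152,319),1),("OFF",A(255,213),1),("disc",A(360,119),.7)],
"side":[("ON",B(402,383),1),("OFF",B(275,287),1),("disc",B(166,206),.7)]}
m=1e-3
loc={"ON":(0,0,0),"OFF":(0,80*m,0),"disc":(0,163*m,-10.5*m)}
for y0 in (0,-1,1,2):
    p,r=fit(obs,loc,cams,[.4,-.2,.07,y0]); print(p[:3],np.degrees(p[3]),np.round(r,1), (r**2).sum())
A=lambda u,v:np.array([320+u/4.8,90+v/4.8]); B=lambda u,v:np.array([160+u/5.714,165+v/5.714])
obs={"scene":[("k1",A(300,191),1),("k2",A(249,246),1),("k3",A(197,302),1),("rk",A(374,123),.7)],
"side":[("k1",B(276,277),1),("k2",B(327,316),1),("k3",B(382,357),1),("rk",B(210,222),.7)]}
loc={"k1":(0,36*m,0),"k2":(0,0,0),"k3":(0,-36*m,0),"rk":(0,88*m,0)}
for y0 in (0,-1,1):
    p,r=fit(obs,loc,cams,[.4,.2,.07,y0]); print(p[:3],np.degrees(p[3]),np.round(r,1), (r**2).sum())
# table objects check
from bench import monitor; print(monitor.get_obs()["time_s"])
E
```

```text
[ 0.47798973 -0.32374017  0.06984136] -7.7214097026629815 [ 0.2 -0.5  0.2 -0.7  0.1 -0.1  0.5  0.4  0.4 -0.3  0.2  0.8] 2.256263611854191
[ 0.47798973 -0.32374017  0.06984136] -7.72140970854349 [ 0.2 -0.5  0.2 -0.7  0.1 -0.1  0.5  0.4  0.4 -0.3  0.2  0.8] 2.256263610879116
[ 0.47798973 -0.32374017  0.06984136] -7.721409727367639 [ 0.2 -0.5  0.2 -0.7  0.1 -0.1  0.5  0.4  0.4 -0.3  0.2  0.8] 2.2562636081175516
[ 0.47798973 -0.32374017  0.06984136] -7.721409744541807 [ 0.2 -0.5  0.2 -0.7  0.1 -0.1  0.5  0.4  0.4 -0.3  0.2  0.8] 2.2562636057550542
[0.51692667 0.21820961 0.06591209] -6.71121387930756 [ 0.2  0.1  0.1 -0.2 -0.1 -0.3 -0.2 -1.   0.5  0.1  0.3  0.2 -0.1  0.2
  0.   0.2] 1.6523299591852765
[0.51692667 0.21820961 0.06591209] -6.711213883825423 [ 0.2  0.1  0.1 -0.2 -0.1 -0.3 -0.2 -1.   0.5  0.1  0.3  0.2 -0.1  0.2
  0.   0.2] 1.6523299583028885
[0.51692667 0.21820961 0.06591209] -6.711213725236838 [ 0.2  0.1  0.1 -0.2 -0.1 -0.3 -0.2 -1.   0.5  0.1  0.3  0.2 -0.1  0.2
  0.   0.2] 1.6523299778280283
0.25
```

>>> carry_out(
  motion=[
    {"roll":-0.085,"claw":0},
    {"roll":-0.085,"claw":0},
    {"roll":-0.085,"claw":0},
    {"roll":-0.085,"claw":0},
    {"claw":0},
    {"claw":0},
    {"claw":0},
    {"claw":0},
  ],
  force=40,
)

```text
invalid input
```

>>> carry_out(
  motion=[
    {"xyz":[0,0,0],"roll":-0.085,"claw":0},
    {"xyz":[0,0,0],"roll":-0.085,"claw":0},
    {"xyz":[0,0,0],"roll":-0.085,"claw":0},
    {"xyz":[0,0,0],"roll":-0.085,"claw":0},
    {"xyz":[0,0,0],"roll":0,"claw":0},
    {"xyz":[0,0,0],"roll":0,"claw":0},
  ],
  force=40,
)

```text
time_s: 1.0
ee_pos: [0.2588, 0.5134, 0.2312]
tcp_rot: [-90.0, 0.0, -7.4]
force: [0.1, -1.0, 0.1]
grip_width: 0.002
```

>>> carry_out(
  motion=[
    {"xyz":[1.6,0,-4],"roll":0,"claw":0},
    {"xyz":[1.6,0,-4],"roll":0,"claw":0},
    {"xyz":[1.6,0,-4],"roll":0,"claw":0},
    {"xyz":[1.6,0,-4],"roll":0,"claw":0},
    {"xyz":[1.6,0,-4],"roll":0,"claw":0},
    {"xyz":[1.6,0,-4],"roll":0,"claw":0},
    {"xyz":[1.6,0,-4],"roll":0,"claw":0},
    {"xyz":[1.6,0,-4],"roll":0,"claw":0},
  ],
)

```text
time_s: 2.0
ee_pos: [0.3453, 0.1785, 0.2315]
tcp_rot: [-90.0, -0.0, -7.3]
force: [0.0, 0.9, 0.1]
grip_width: 0.003
```

>>> carry_out(
  motion=[
    {"xyz":[1.6,0,-4],"roll":0,"claw":0},
    {"xyz":[1.6,0,-4],"roll":0,"claw":0},
    {"xyz":[1.6,0,-4],"roll":0,"claw":0},
    {"xyz":[1.6,0,-4],"roll":0,"claw":0},
    {"xyz":[1.6,0,-4],"roll":0,"claw":0},
    {"xyz":[1.6,0,-4],"roll":0,"claw":0},
    {"xyz":[1.6,0,-4],"roll":0,"claw":0},
    {"xyz":[1.6,0,-4],"roll":0,"claw":0},
  ],
)

```text
time_s: 3.0
ee_pos: [0.4319, -0.1553, 0.2315]
tcp_rot: [-90.0, -0.0, -7.4]
force: [1.0, 1.4, 0.4]
grip_width: 0.001
```

>>> carry_out(
  motion=[
    {"xyz":[0.8,1.4,-3.3],"roll":0,"claw":0},
    {"xyz":[0.8,1.4,-3.3],"roll":0,"claw":0},
    {"xyz":[0.8,1.4,-3.3],"roll":0,"claw":0},
    {"xyz":[0.8,1.4,-3.3],"roll":0,"claw":0},
    {"xyz":[0.8,1.4,-3.3],"roll":0,"claw":0},
    {"xyz":[0,0,0],"roll":0,"claw":0},
    {"xyz":[0,0,0],"roll":0,"claw":0},
  ],
)

```text
time_s: 3.88
ee_pos: [0.4505, -0.3222, 0.1614]
tcp_rot: [-90.0, 0.0, -7.3]
force: [0.3, -0.7, 0.5]
grip_width: 0.002
```

Run:
```python
from bench import monitor, grab_frame
from h import *
import cv2
o=monitor.get_obs(); print(o["ee_pos"],o["tcp_rot"],o["force"])
for n in ("wrist","side","scene"):
    f=grab_frame(n); im=f["frame"][:,:,::-1].copy()
    cv2.imwrite(f"pics/{n}1.png",im)
    if n=="wrist": np.savez("w1.npz",K=f["camera_matrix"],T=f["pose"])
    print(n, proj(f["camera_matrix"],f["pose"],[[.478,-.3237,.0698],o["ee_pos"]]))
```

```text
[ 0.45053431 -0.32222446  0.16138959] [-8.99880814e+01  1.16571754e-02 -7.32351107e+00] [ 0.32013265 -0.73127012  0.49787135]
wrist [[324.61223593 286.6046704 ]
 [321.24057023 313.29485313]]
side [[441.18122501 374.49151441]
 [439.2693108  338.56401641]]
scene [[175.93234913 366.45657837]
 [144.80037356 335.00769796]]
```

View pics/wrist1.png

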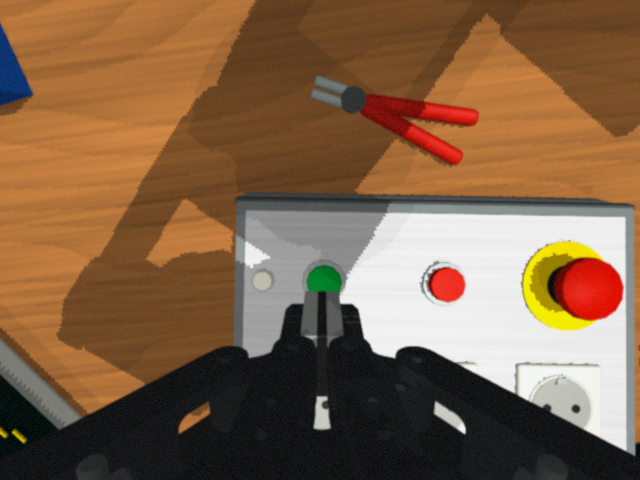

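View pics/side1.png

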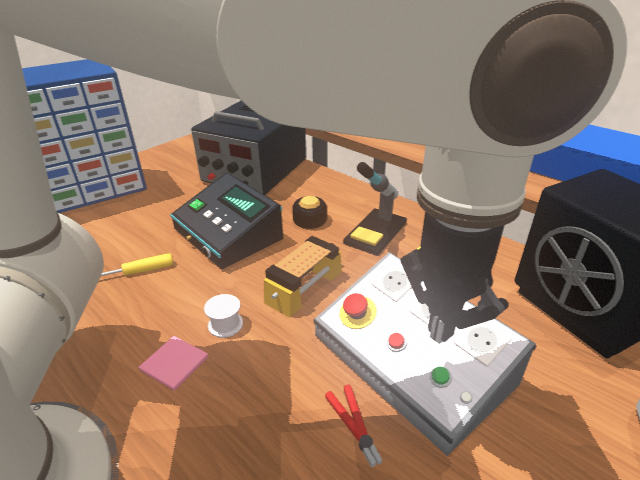

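Run:
```python
from h import *
import cv2
d=np.load("w1.npz");K,T=d["K"],d["T"]
p=np.array([.478,-.3237,.0698]); Ro=R(np.radians(-7.72))
im=cv2.imread("pics/wrist1.png")
t=np.linspace(0,2*np.pi,60)
def draw(P,c): cv2.polylines(im,[np.round(proj(K,T,P)*4).astype(int)],False,c,1,cv2.LINE_AA,2)
draw(p+np.c_[.0115*np.cos(t),.0115*np.sin(t),0*t]@Ro.T,(255,0,255))
draw(p+np.c_[.015*np.cos(t),.015*np.sin(t),0*t-.0075]@Ro.T,(255,255,0))
draw(p+np.array([0,.08,0])@Ro.T+np.c_[.0115*np.cos(t),.0115*np.sin(t),0*t]@Ro.T,(255,0,255))
e=np.array([.45053,-.32222,.16139]);y=np.radians(-7.32);tx=np.array([np.cos(y),np.sin(y),0]);tz=np.array([-np.sin(y),np.cos(y),0])
sq=np.array([[-1,-1],[1,-1],[1,1],[-1,1],[-1,-1]])
draw(e+.011*sq[:,:1]*tx+.008*sq[:,1:]*tz,(0,255,255))
cv2.imwrite("pics/w1b.png",cv2.resize(im[230:400,220:480],None,fx=3,fy=3,interpolation=cv2.INTER_CUBIC))
```

```text
(no output)
```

View pics/w1b.png

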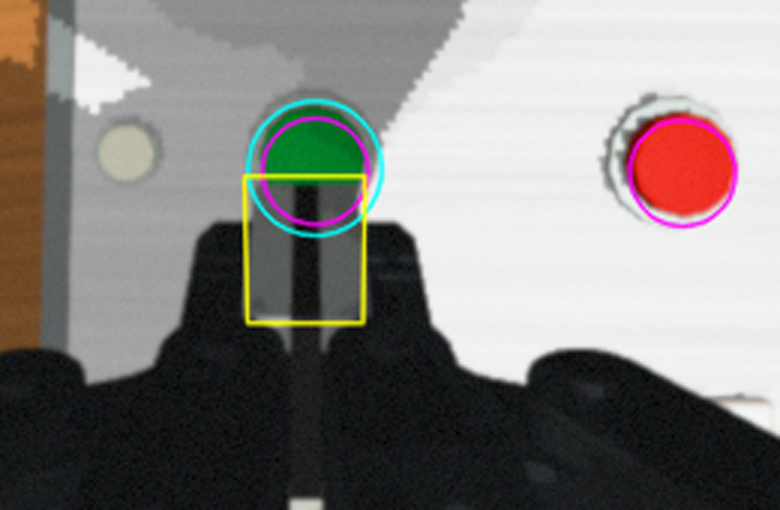

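>>> carry_out(
  motion=[
    {"xyz":[0.9,2.5,0.1],"roll":0,"claw":0},
    {"xyz":[0.95,2.5,0.1],"roll":0,"claw":0},
    {"xyz":[0,2.2,0],"roll":0,"claw":0},
    {"xyz":[0,0.9,0],"roll":0,"claw":0},
    {"xyz":[0,0,0],"roll":0,"claw":0},
    {"xyz":[0,0,0],"roll":0,"claw":0},
  ],
)

```text
time_s: 4.78
ee_pos: [0.4695, -0.3231, 0.0815]
tcp_rot: [-90.1, -0.1, -7.3]
force: [0.3, 0.3, 0.2]
grip_width: -0.002
```

```bash
cat > look.py <<'E'
import sys
from bench import monitor, grab_frame
from h import *
import cv2
tag=sys.argv[1]
o=monitor.get_obs(); print(o["time_s"],o["ee_pos"],o["tcp_rot"],o["force"])
f=grab_frame("side"); im=f["frame"][:,:,::-1]
x0,y0,w,h=map(int,sys.argv[2:6])
cv2.imwrite(f"pics/s_{tag}.png",cv2.resize(im[y0:y0+h,x0:x0+w],None,fx=5,fy=5,interpolation=cv2.INTER_CUBIC))
f=grab_frame("wrist"); cv2.imwrite(f"pics/w_{tag}.png",f["frame"][:,:,::-1]); np.savez(f"w_{tag}.npz",K=f["camera_matrix"],T=f["pose"])
E
python3 look.py on1 380 310 120 100
```

```text
4.775 [ 0.46950652 -0.32312987  0.08145462] [-9.00565326e+01 -6.72648695e-02 -7.26148485e+00] [0.30637298 0.32888175 0.2110876 ]
```

View pics/s_on1.png

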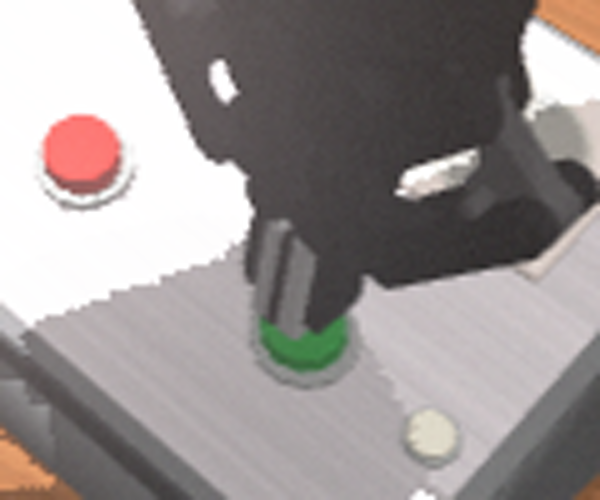

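View pics/w_on1.png

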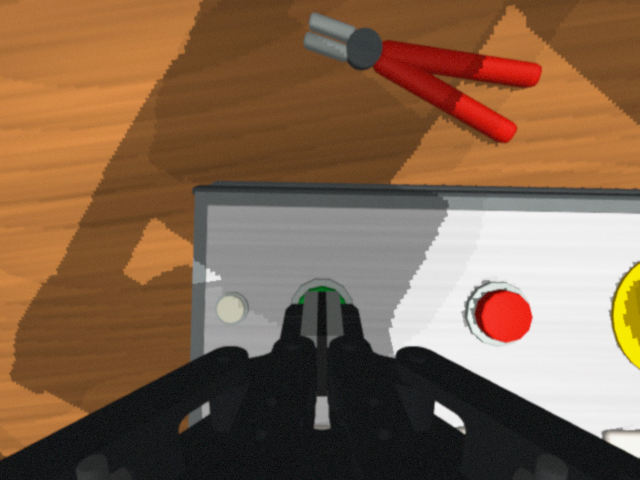

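>>> carry_out(
  motion=[
    {"xyz":[0,0.7,0],"roll":0,"claw":0},
    {"xyz":[0,0.3,0],"roll":0,"claw":0},
    {"xyz":[0,0.15,0],"roll":0,"claw":0},
    {"xyz":[0,0.15,0],"roll":0,"claw":0},
    {"xyz":[0,0,0],"roll":0,"claw":0},
  ],
)

```text
time_s: 5.5
ee_pos: [0.4696, -0.3231, 0.0679]
tcp_rot: [-90.0, -0.1, -7.3]
force: [1.8, 0.4, 7.4]
grip_width: -0.003
```

>>> carry_out(
  motion=[
    {"xyz":[0,0.1,0],"roll":0,"claw":0},
    {"xyz":[0,0,0],"roll":0,"claw":0},
  ],
)

```text
time_s: 5.75
ee_pos: [0.4698, -0.3232, 0.0676]
tcp_rot: [-90.1, -0.1, -7.3]
force: [-0.6, 3.8, 17.5]
grip_width: -0.002
```

>>> carry_out(
  motion=[
    {"xyz":[0,0.1,0],"roll":0,"claw":0},
    {"xyz":[0,0,0],"roll":0,"claw":0},
  ],
)

```text
time_s: 6.0
ee_pos: [0.4699, -0.3233, 0.0673]
tcp_rot: [-90.1, -0.1, -7.3]
force: [-4.3, 5.5, 25.8]
grip_width: -0.003
```

```bash
python3 look.py on2 380 310 120 100
```

```text
6.0 [ 0.46991064 -0.32327149  0.06729464] [-90.07591589  -0.12490415  -7.25792888] [-4.29161664  5.50289078 25.81444267]
```

View pics/s_on2.png

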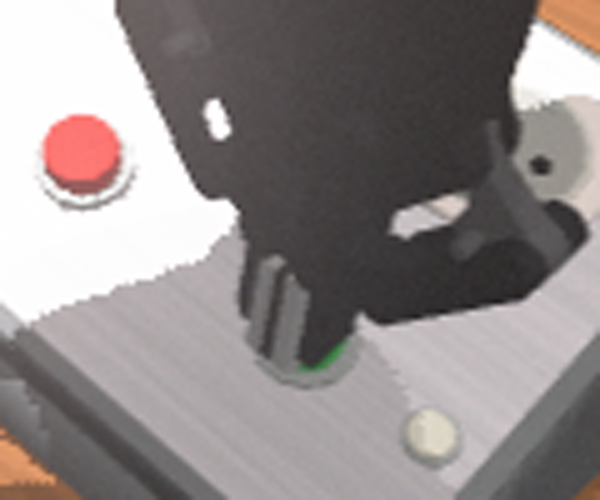

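View pics/w_on2.png

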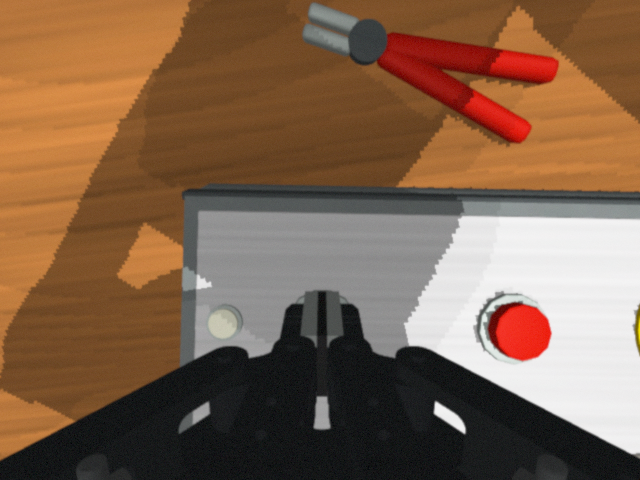

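Run:
```python
from h import *
from bench import grab_frame
import cv2
f=grab_frame("side");K,T=f["camera_matrix"],f["pose"]
raw=f["frame"][:,:,::-1]
s=12;x0,y0,w,h=420,360,45,35
p=np.array([.478,-.3237,.0698]); Ro=R(np.radians(-7.72))
t=np.linspace(0,2*np.pi,80)
outs=[]
for src in (cv2.imread("pics/side0.png"),raw):
  for dr in (0,1):
    im=cv2.resize(src[y0:y0+h,x0:x0+w],None,fx=s*.7,fy=s*.7,interpolation=cv2.INTER_CUBIC)
    if dr:
      for r,z,c in ((.0115,0,(255,0,255)),(.0115,-.006,(0,0,255)),(.015,-.0075,(255,255,0))):
        P=(proj(K,T,p+np.c_[r*np.cos(t),r*np.sin(t),0*t+z]@Ro.T)-[x0-.5,y0-.5])*s*.7
        cv2.polylines(im,[np.round(P*4).astype(int)],True,c,1,cv2.LINE_AA,2)
    outs.append(im)
cv2.imwrite("pics/cmp.png",np.vstack([np.hstack(outs[:2]),np.hstack(outs[2:])]))
```

```text
(no output)
```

View pics/cmp.png

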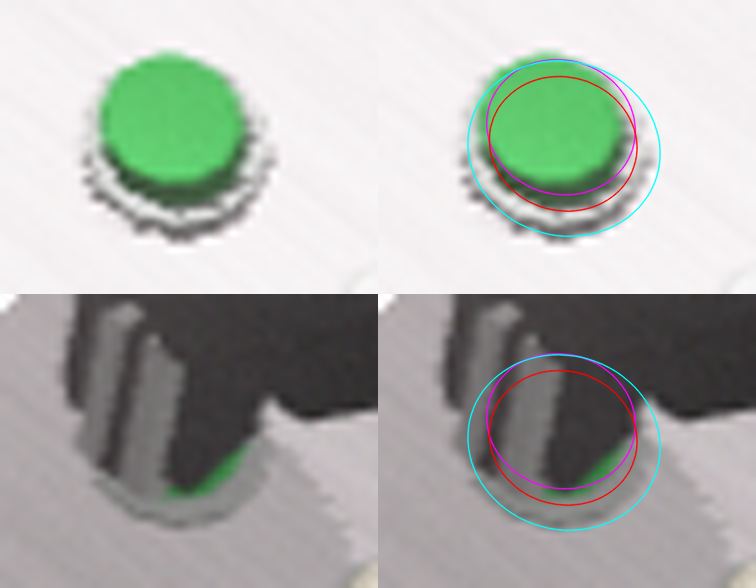

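>>> carry_out(
  motion=[
    {"xyz":[0,-0.5,0],"roll":0,"claw":0},
    {"xyz":[0,-1.5,0],"roll":0,"claw":0},
    {"xyz":[0,-2.5,0],"roll":0,"claw":0},
    {"xyz":[0,-3,0],"roll":0,"claw":0},
    {"xyz":[0,-3,0],"roll":0,"claw":0},
    {"xyz":[0,0,0],"roll":0,"claw":0},
  ],
)

```text
time_s: 6.9
ee_pos: [0.4699, -0.3234, 0.1731]
tcp_rot: [-90.1, -0.2, -7.3]
force: [0.3, 0.6, -0.8]
grip_width: -0.002
```

Run:
```python
from h import *
from bench import grab_frame, monitor
import cv2
print(monitor.get_obs()["force"])
C={}
for n in ("scene","side"):
    f=grab_frame(n); C[n]=(f["camera_matrix"],f["pose"])
    cv2.imwrite(f"pics/{n}3.png",f["frame"][:,:,::-1])
f=grab_frame("wrist"); cv2.imwrite("pics/wrist3.png",f["frame"][:,:,::-1])
def tri(a,b):
    P=[np.diag([1,1,1]) for _ in 0*[0]]
    M=[]
    for n in ("scene","side"):
        K,T=C[n]; E=np.diag([1,-1,-1,1])@np.linalg.inv(T); M.append(K@E[:3])
    X=cv2.triangulatePoints(M[0],M[1],np.array(a,float).reshape(2,1),np.array(b,float).reshape(2,1)); return (X[:3]/X[3]).ravel()
print("iron handle end",tri((408,238),(363,167)))
print("stand block", tri((456,276),(388,190)))
print("yellow sponge", tri((417,296),(367,237)))
print("holder",tri((323,232),(302,262)))
```

```text
[ 0.27430818  0.56374036 -0.8152198 ]
iron handle end [ 0.6955837  -0.01619142  0.19562014]
stand block [ 0.77962508 -0.00536344  0.11858343]
yellow sponge [ 0.73195505 -0.00668687  0.01557602]
holder [ 0.54039984 -0.00141084  0.05767134]
```

View pics/wrist3.png

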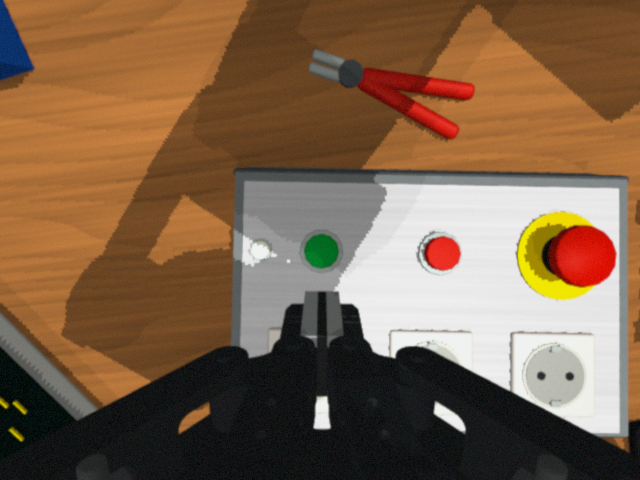

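>>> carry_out(
  motion=[
    {"xyz":[-0.36,0,3.8],"roll":0,"claw":0},
    {"xyz":[-0.36,0,3.8],"roll":0,"claw":0},
    {"xyz":[-0.36,0,3.8],"roll":0,"claw":0},
    {"xyz":[-0.36,0,3.8],"roll":0,"claw":0},
    {"xyz":[-0.36,0,3.8],"roll":0,"claw":0},
    {"xyz":[-0.36,0,3.8],"roll":0,"claw":0},
    {"xyz":[-0.36,0,3.8],"roll":0,"claw":0},
    {"xyz":[-0.36,0,3.8],"roll":0,"claw":0},
  ],
)

```text
time_s: 8.05
ee_pos: [0.4785, -0.0164, 0.1694]
tcp_rot: [-90.0, 0.1, -7.3]
force: [-0.2, 0.0, -0.7]
grip_width: 0.005
```

>>> carry_out(
  motion=[
    {"xyz":[-0.36,0,3.8],"roll":0,"claw":0},
    {"xyz":[-0.36,0,3.8],"roll":0,"claw":0},
    {"xyz":[-0.36,0,3.8],"roll":0,"claw":0},
    {"xyz":[-0.36,0,3.8],"roll":0,"claw":0},
    {"xyz":[-0.36,0,3.8],"roll":0,"claw":0},
    {"xyz":[-0.36,0.5,3.8],"roll":0,"claw":0},
    {"xyz":[-0.36,0.5,3.8],"roll":0,"claw":0},
    {"xyz":[-0.36,0.5,3.8],"roll":0,"claw":0},
  ],
)

```text
time_s: 9.05
ee_pos: [0.4885, 0.2887, 0.1541]
tcp_rot: [-90.1, 0.1, -7.3]
force: [0.8, 0.1, -0.1]
grip_width: 0.0
```

>>> carry_out(
  motion=[
    {"xyz":[0,0,0],"roll":0,"claw":0},
    {"xyz":[0,0,0],"roll":0,"claw":0},
  ],
)

```text
time_s: 9.3
ee_pos: [0.4886, 0.2871, 0.1545]
tcp_rot: [-90.1, 0.1, -7.2]
force: [0.9, 0.2, 0.3]
grip_width: 0.002
```

```bash
python3 look.py rk1 160 120 140 110
cat > ov.py <<'E'
import sys,cv2
from h import *
tag=sys.argv[1]; d=np.load(f"w_{tag}.npz");K,T=d["K"],d["T"]
im=cv2.imread(f"pics/w_{tag}.png")
p=np.array([.5169,.2182,.0659]); Ro=R(np.radians(-6.71))
sq=np.array([[-1,-1,0],[1,-1,0],[1,1,0],[-1,1,0],[-1,-1,0]])
def draw(P,c): cv2.polylines(im,[np.round(proj(K,T,P)*4).astype(int)],False,c,1,cv2.LINE_AA,2)
for k in(-1,0,1): draw(p+(.008*sq+[0,.036*k,0])@Ro.T,(255,0,255))
draw(p+(np.array([[-.011,-.015,.0055],[.011,-.015,.0055],[.011,0,0],[-.011,0,0],[-.011,-.015,.0055]])+[0,.088,-.0031])@Ro.T,(0,0,255))
cv2.imwrite(f"pics/ov_{tag}.png",im)
E
python3 ov.py rk1
```

```text
9.3 [0.48860268 0.28712536 0.15453495] [-9.00571105e+01  6.98019829e-02 -7.24641473e+00] [0.870223   0.15746123 0.33853614]
```

View pics/ov_rk1.png

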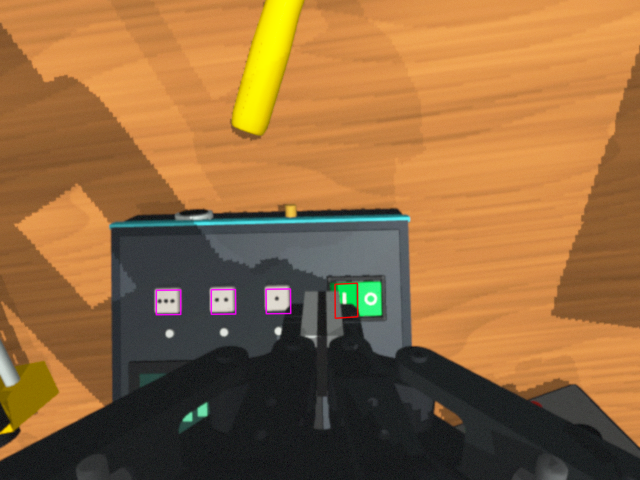

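View pics/s_rk1.png

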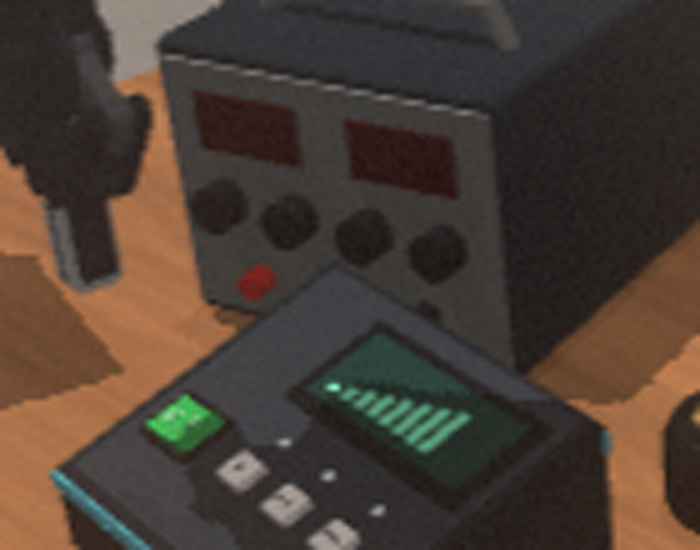

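>>> carry_out(
  motion=[
    {"xyz":[1.3,1.5,0.5],"roll":0,"claw":0},
    {"xyz":[1.34,2.0,0.5],"roll":0,"claw":0},
    {"xyz":[0,2.5,0],"roll":0,"claw":0},
    {"xyz":[0,0.9,0],"roll":0,"claw":0},
    {"xyz":[0,0,0],"roll":0,"claw":0},
    {"xyz":[0,0,0],"roll":0,"claw":0},
  ],
)

```text
time_s: 10.15
ee_pos: [0.5169, 0.2942, 0.0872]
tcp_rot: [-90.0, -0.1, -7.3]
force: [-0.2, 0.4, 0.1]
grip_width: -0.002
```

```bash
python3 look.py rk2 160 150 140 110;python3 ov.py rk2
```

```text
10.15 [0.51688428 0.29419945 0.08718681] [-8.99674172e+01 -6.34116079e-02 -7.27006059e+00] [-0.18479629  0.39257652  0.06968669]
```

View pics/ov_rk2.png

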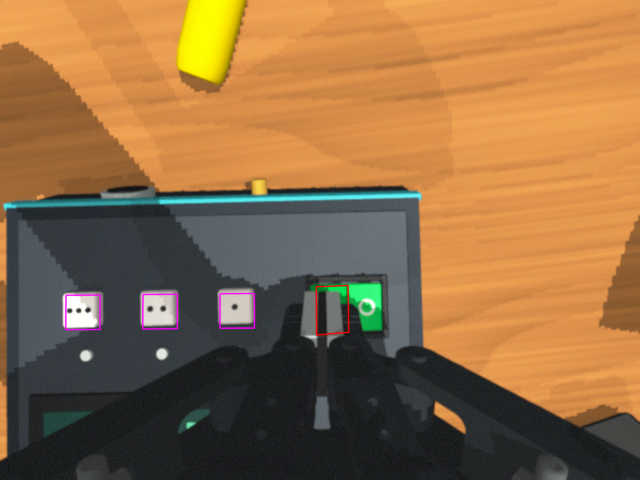

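View pics/s_rk2.png

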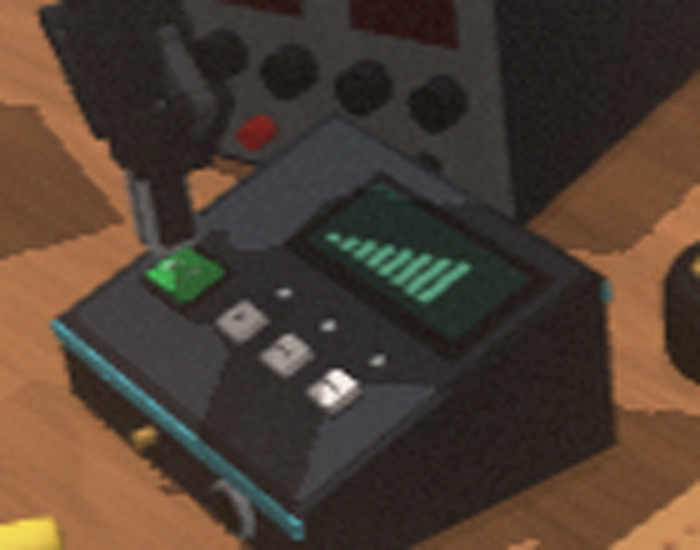

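>>> carry_out(
  motion=[
    {"xyz":[0,0.6,-0.2],"roll":0,"claw":0},
    {"xyz":[0,0.5,0],"roll":0,"claw":0},
    {"xyz":[0,0.2,0],"roll":0,"claw":0},
    {"xyz":[0,0.2,0],"roll":0,"claw":0},
    {"xyz":[0,0,0],"roll":0,"claw":0},
  ],
)

```text
time_s: 10.88
ee_pos: [0.5161, 0.2921, 0.0711]
tcp_rot: [-90.0, 0.0, -7.3]
force: [-1.1, 0.7, -0.2]
grip_width: 0.001
```

>>> carry_out(
  motion=[
    {"xyz":[0,0.15,0],"roll":0,"claw":0},
    {"xyz":[0,0.1,0],"roll":0,"claw":0},
    {"xyz":[0,0,0],"roll":0,"claw":0},
  ],
)

```text
time_s: 11.25
ee_pos: [0.5163, 0.2921, 0.0689]
tcp_rot: [-90.0, -0.0, -7.3]
force: [0.7, 0.0, 2.2]
grip_width: -0.001
```

Contact (2.2 N). Continue down gently.

>>> carry_out(
  motion=[
    {"xyz":[0,0.15,0],"roll":0,"claw":0},
    {"xyz":[0,0.15,0],"roll":0,"claw":0},
    {"xyz":[0,0,0],"roll":0,"claw":0},
  ],
)

```text
time_s: 11.62
ee_pos: [0.516, 0.2921, 0.0656]
tcp_rot: [-90.0, 0.0, -7.3]
force: [1.2, -0.3, 1.8]
grip_width: 0.003
```

>>> carry_out(
  motion=[
    {"xyz":[0,0.1,0],"roll":0,"claw":0},
    {"xyz":[0,0,0],"roll":0,"claw":0},
  ],
)

```text
time_s: 11.88
ee_pos: [0.5161, 0.2921, 0.0647]
tcp_rot: [-90.0, 0.0, -7.3]
force: [0.1, -0.3, 1.2]
grip_width: 0.001
```

>>> carry_out(
  motion=[
    {"xyz":[0,0.1,0],"roll":0,"claw":0},
    {"xyz":[0,0,0],"roll":0,"claw":0},
  ],
)

```text
time_s: 12.12
ee_pos: [0.5163, 0.2922, 0.0643]
tcp_rot: [-90.0, -0.0, -7.3]
force: [-0.9, -1.1, 8.9]
grip_width: 0.0
```

>>> carry_out(
  motion=[
    {"xyz":[0,0.1,0],"roll":0,"claw":0},
    {"xyz":[0,0,0],"roll":0,"claw":0},
  ],
)

```text
time_s: 12.38
ee_pos: [0.5165, 0.2922, 0.064]
tcp_rot: [-90.0, -0.1, -7.3]
force: [-4.7, -3.2, 18.0]
grip_width: -0.002
```

>>> carry_out(
  motion=[
    {"xyz":[0,-0.5,0],"roll":0,"claw":0},
    {"xyz":[0,-1.5,0],"roll":0,"claw":0},
    {"xyz":[-1.3,-2.5,-0.5],"roll":0,"claw":0},
    {"xyz":[-1.3,-2.5,-1.5],"roll":0,"claw":0},
    {"xyz":[0,0,-2.8],"roll":0,"claw":0},
    {"xyz":[0,0,0],"roll":0,"claw":0},
    {"xyz":[0,0,0],"roll":0,"claw":0},
  ],
)

```text
time_s: 13.25
ee_pos: [0.4844, 0.248, 0.1332]
tcp_rot: [-90.0, -0.0, -7.3]
force: [-0.2, -0.3, 0.0]
grip_width: 0.001
```

```bash
python3 look.py rk3 160 150 140 110;python3 ov.py rk3
```

```text
13.25 [0.48441141 0.24803648 0.1331947 ] [-8.99835705e+01 -1.11805042e-02 -7.28349118e+00] [-0.17453465 -0.27087415  0.00494779]
```

View pics/ov_rk3.png

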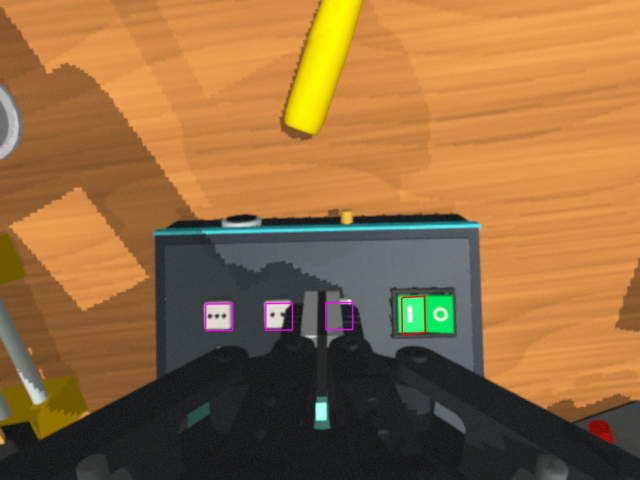

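View pics/s_rk3.png

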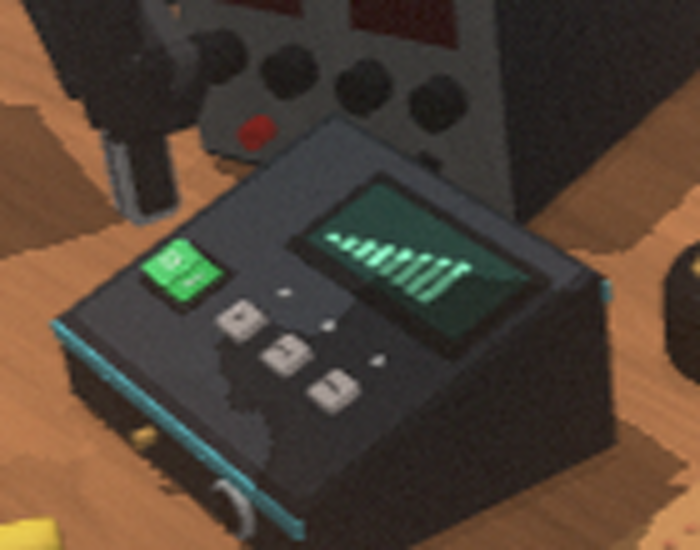

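>>> carry_out(
  motion=[
    {"xyz":[0.9,0,-1.25],"roll":0,"claw":0},
    {"xyz":[0.9,1.0,-1.3],"roll":0,"claw":0},
    {"xyz":[0.9,2.0,0],"roll":0,"claw":0},
    {"xyz":[0,2.0,0],"roll":0,"claw":0},
    {"xyz":[0,0,0],"roll":0,"claw":0},
    {"xyz":[0,0,0],"roll":0,"claw":0},
  ],
)

```text
time_s: 14.1
ee_pos: [0.5082, 0.2187, 0.0832]
tcp_rot: [-90.0, -0.0, -7.3]
force: [0.3, -0.7, -0.2]
grip_width: 0.001
```

```bash
python3 look.py k1 160 150 140 110;python3 ov.py k1
```

```text
14.1 [0.50821767 0.2187221  0.08319703] [-9.00007187e+01 -1.40560260e-02 -7.28501057e+00] [ 0.3257485  -0.70778339 -0.1567067 ]
```

View pics/ov_k1.png

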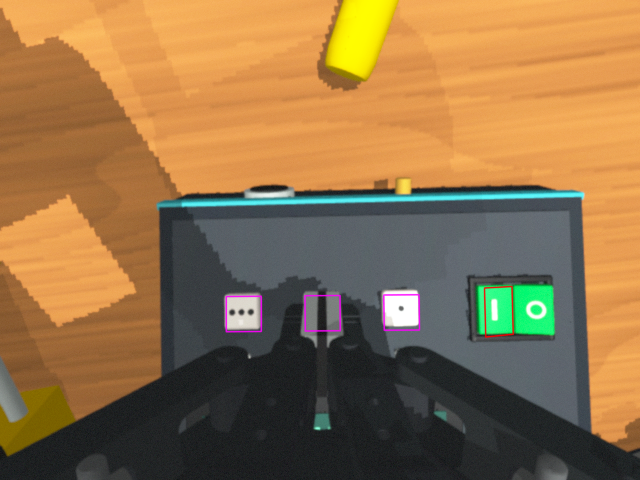

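View pics/s_k1.png

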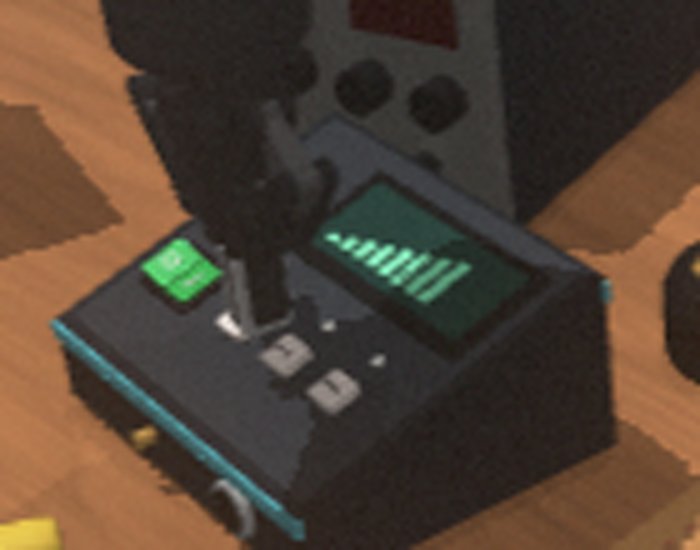

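>>> carry_out(
  motion=[
    {"xyz":[0,0.7,0],"roll":0,"claw":0},
    {"xyz":[0,0.5,0],"roll":0,"claw":0},
    {"xyz":[0,0.2,0],"roll":0,"claw":0},
    {"xyz":[0,0,0],"roll":0,"claw":0},
  ],
)

```text
time_s: 14.7
ee_pos: [0.5078, 0.2191, 0.0686]
tcp_rot: [-90.0, 0.0, -7.3]
force: [0.0, -0.2, 0.0]
grip_width: -0.002
```

>>> carry_out(
  motion=[
    {"xyz":[0,0.15,0],"roll":0,"claw":0},
    {"xyz":[0,0.1,0],"roll":0,"claw":0},
    {"xyz":[0,0,0],"roll":0,"claw":0},
  ],
)

```text
time_s: 15.08
ee_pos: [0.508, 0.2191, 0.0664]
tcp_rot: [-90.0, -0.0, -7.3]
force: [1.0, -0.6, 1.8]
grip_width: 0.001
```

>>> carry_out(
  motion=[
    {"xyz":[0,0.1,0],"roll":0,"claw":0},
    {"xyz":[0,0,0],"roll":0,"claw":0},
  ],
)

```text
time_s: 15.32
ee_pos: [0.5079, 0.2191, 0.0653]
tcp_rot: [-90.0, -0.0, -7.3]
force: [1.1, -0.5, 2.9]
grip_width: 0.001
```

>>> carry_out(
  motion=[
    {"xyz":[0,0.1,0],"roll":0,"claw":0},
    {"xyz":[0,0.1,0],"roll":0,"claw":0},
    {"xyz":[0,0,0],"roll":0,"claw":0},
  ],
)

```text
time_s: 15.7
ee_pos: [0.508, 0.2191, 0.0633]
tcp_rot: [-90.0, -0.0, -7.3]
force: [1.6, 0.0, 4.3]
grip_width: 0.001
```

>>> carry_out(
  motion=[
    {"xyz":[0,0.1,0],"roll":0,"claw":0},
    {"xyz":[0,0,0],"roll":0,"claw":0},
  ],
)

```text
time_s: 15.95
ee_pos: [0.5082, 0.2191, 0.063]
tcp_rot: [-90.0, -0.0, -7.3]
force: [-1.2, -1.5, 11.9]
grip_width: -0.005
```

>>> carry_out(
  motion=[
    {"xyz":[0,0.1,0],"roll":0,"claw":0},
    {"xyz":[0,0,0],"roll":0,"claw":0},
  ],
)

```text
time_s: 16.2
ee_pos: [0.5083, 0.2192, 0.0627]
tcp_rot: [-90.0, -0.1, -7.3]
force: [-3.9, -2.1, 21.5]
grip_width: -0.002
```

>>> carry_out(
  motion=[
    {"xyz":[0,-0.5,0],"roll":0,"claw":0},
    {"xyz":[0,-1.5,0],"roll":0,"claw":0},
    {"xyz":[0,-3,0],"roll":0,"claw":0},
    {"xyz":[-2,-3,0],"roll":0,"claw":0},
    {"xyz":[-3,-3,0],"roll":0,"claw":0},
    {"xyz":[-3,0,0],"roll":0,"claw":0},
    {"xyz":[0,0,0],"roll":0,"claw":0},
    {"xyz":[0,0,0],"roll":0,"claw":0},
  ],
)

```text
time_s: 17.2
ee_pos: [0.4288, 0.2292, 0.1716]
tcp_rot: [-90.0, -0.0, -7.3]
force: [-0.3, 0.2, 0.4]
grip_width: -0.002
```

Run:
```python
from bench import monitor, grab_frame
import cv2, numpy as np
o=monitor.get_obs(); print(o["time_s"],o["ee_pos"],o["force"])
for n in ("side","scene","wrist"):
    f=grab_frame(n); cv2.imwrite(f"pics/{n}_end.png",f["frame"][:,:,::-1])
a=cv2.imread("pics/side0.png");b=cv2.imread("pics/side_end.png")
z=lambda im,x,y,w,h:cv2.resize(im[y:y+h,x:x+w],(400,300),interpolation=cv2.INTER_CUBIC)
cv2.imwrite("pics/endcmp.png",np.vstack([np.hstack([z(a,380,320,120,90),z(b,380,320,120,90)]),np.hstack([z(a,165,170,120,90),z(b,165,170,120,90)])]))
```

```text
17.2 [0.42880066 0.22917475 0.17162565] [-0.30161062  0.17806767  0.40386617]
```

View pics/endcmp.png

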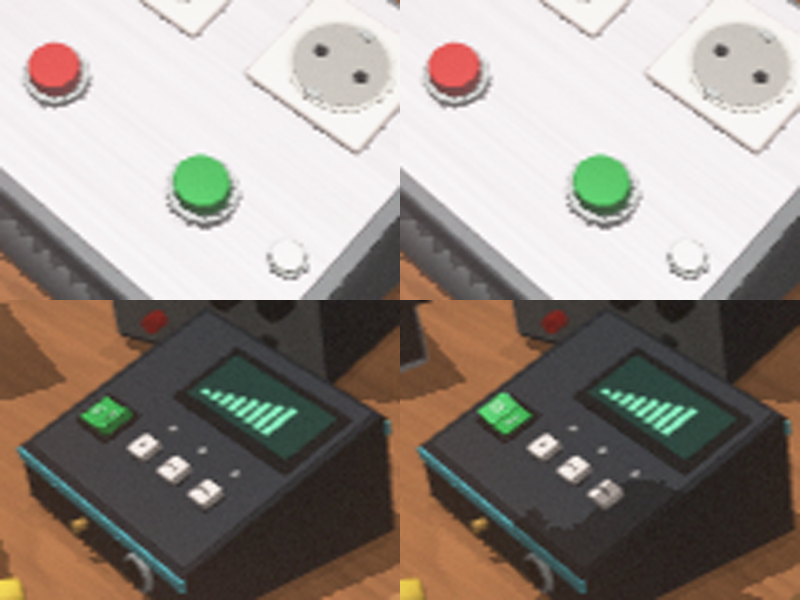

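View pics/scene_end.png

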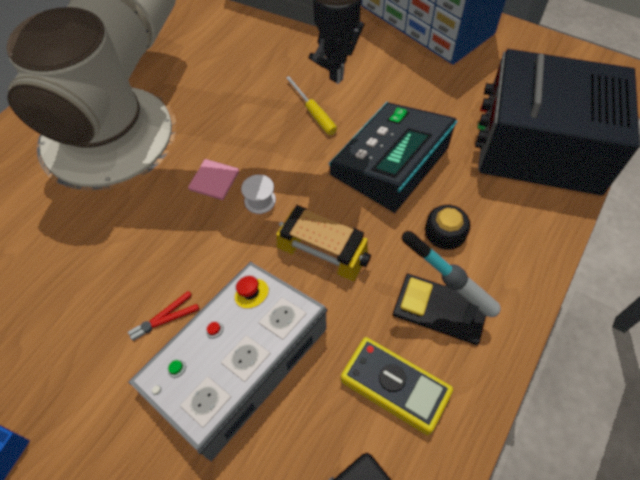

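View pics/wrist_end.png

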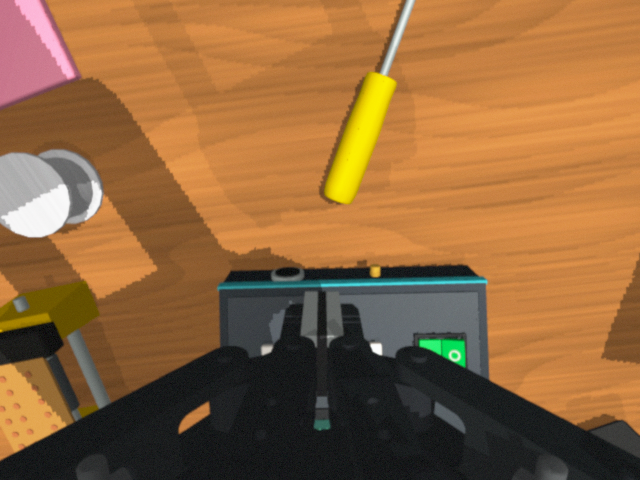

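Run:
```python
from h import *
from bench import grab_frame
import cv2
C={}
for n in ("scene","side"):
    f=grab_frame(n); C[n]=(f["camera_matrix"],f["pose"])
d=np.load("w1.npz"); T=d["T"].copy(); T[:3,3]+=np.array([.4699,-.3234,.1731])-np.array([.45053,-.32222,.16139]); C["w3"]=(d["K"],T)
ims={"scene":cv2.imread("pics/scene0.png"),"side":cv2.imread("pics/side0.png"),"w3":cv2.imread("pics/wrist3.png")}
def blob(im,g,box):
    x0,y0,x1,y1=box; c=im[y0:y1,x0:x1].astype(int); b,gr,r=c[...,0],c[...,1],c[...,2]
    m=(gr>1.6*r)&(gr>1.5*b) if g else (r>2*gr)&(r>2*b)
    v=c.max(2); br=m&(v>0.8*np.percentile(v[m],80))   # bright = top face
    ys,xs=np.nonzero(br); (cx,cy),ax,an=cv2.fitEllipse(cv2.convexHull(np.c_[xs,ys].astype(np.float32)))
    return np.array([cx+x0,cy+y0]),ax
B={"scene":((160,352,192,384),(200,315,226,341)),"side":((425,360,458,392),(382,328,412,355)),"w3":((295,225,348,278),(415,228,468,278))}
obs={}
for n in ims:
    on,a=blob(ims[n],1,B[n][0]); off,b=blob(ims[n],0,B[n][1]); print(n,on,a,off,b)
    obs[n]=[("ON",on,1),("OFF",off,1)]
loc={"ON":(0,0,0),"OFF":(0,.08,0)}
for use in (("scene","side"),("scene","side","w3"),("side","w3"),("scene","w3")):
    p,r=fit({k:obs[k] for k in use},loc,C,[.478,-.324,.07,-.13]); print(use,p[:3],np.degrees(p[3]),np.round(r,1))
```

```text
scene [174.30864429 365.99577522] (10.088605880737305, 14.653142929077148) [212.62984753 327.33947659] (9.65804386138916, 12.924704551696777)
side [439.93889999 373.84030151] (14.125176429748535, 16.207883834838867) [395.61732578 339.06475258] (12.579645156860352, 14.569164276123047)
w3 [320.82692909 250.87007713] (33.0744514465332, 33.62438201904297) [443.32986832 253.20865059] (32.23503494262695, 32.874969482421875)
('scene', 'side') [ 0.47603189 -0.32351177  0.07221031] -8.360244332110673 [ 0.3 -0.8  0.2 -0.9  0.6  0.3  0.7  0.4]
('scene', 'side', 'w3') [ 0.47569943 -0.3239265   0.07274505] -8.485699353066927 [-0.1 -0.8 -0.1 -0.9  0.8  0.4  0.9  0.3  1.   0.1 -0.4  0. ]
('side', 'w3') [ 0.47481093 -0.32417279  0.07464743] -8.5187546495588 [ 0.8 -0.   0.8 -0.2  0.4 -0.2  0.  -0.3]
('scene', 'w3') [ 0.47585373 -0.32422376  0.07225227] -8.492268555940047 [-0.1 -0.5 -0.  -0.5  0.6  0.2 -1.1  0.1]
```

```bash
python3 -c "
from bench import workorder; print(workorder.hand_in())"
```

```text
the job is handed in; nothing more can be done
None
```

I pressed all three in the order asked with closed fingertips, then handed the job in at about 17.4 s with the arm clear of everything.

| Step | Force on the stop | What the checks showed |
|---|---|---|
| Green ON button | about 26 N | The side picture showed the cap moved in by about 6 mm; afterwards it was out again. |
| Rocker, right half | about 18 N | It stayed over: the right half is flat and the left half is standing up. |
| Middle preset key | about 21 N | It went in about 4 mm and came back out. |

- **One disagreement:** my first fit put the ON button about 3 mm lower than where it actually stopped. Refitting with the wrist picture put it at a height of 0.0727 m. That predicts fully in at 0.068 m, and it stopped at 0.0677 m.
- **Last pictures:** OFF, the emergency mushroom, the other two keys and the loose things look unchanged from the start. I checked these by eye only. In the wrist picture taken after the ON press the supply's lamp looked brighter, but that may be a change in the lighting there.

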